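Lay out a stripped pump at its gauging stations

TASK

The pump has been stripped for repair: set each of its four parts at the station made for it. Lay each bolt down in the notches of the gauge of its own size, slip the bearing over the stub post until it lies flat on the base, and set the impeller, hub up, flat inside the round rimmed dish. Set the parts down, do not drop or throw them, and leave the oil bottle and the grease tin where they stand.

Things in the scene. Friction and masses are not known exactly. Their poses are not given: they have to be found in the camera images.
- big_bolt: The bigger of two steel hex bolts, lying level on a flat of its head and nut: threaded shank 20 mm diameter, hex head and nut (run on at the tip) both 30 mm across flats, 14 mm thick, 118 mm of bare shank between them, 152 mm overall. Origin on its axis midway between head and nut, near the centre of mass, 15 mm above the bench at the start; x along the bolt. 0.42 kg. May lie either way round.
- small_bolt: The smaller steel hex bolt, lying level on a flat of its head and nut: shank 12 mm diameter, finer thread, head and nut 18 mm across flats, 10 mm thick, 88 mm of bare shank between them, 114 mm overall. Origin on its axis midway between head and nut, 9 mm above the bench at the start; x along the bolt. 0.12 kg. May lie either way round.
- bearing: Steel ball bearing with dark seals, lying flat: a ring 52 mm outside diameter, 25 mm bore, 15 mm high. Origin at the centre of its underside, z up. About 0.13 kg.
- impeller: Small brass pump impeller lying flat, hub up: disc 68 mm diameter, 6 mm thick, with low curved vanes on top (up to 10 mm above its underside) and a central hub 24 mm diameter that rises to 36 mm above the underside. The hub is what to grip. Origin at the centre of its underside, z up. About 0.25 kg.
- big_gauge: Fixed gauge for the big bolt: grey base 100x50 mm, 4 thick; upright aluminium plates 6 mm thick at x = -47 and +47 mm, each with a notch: floor 24 mm above the bench, 15 wide, flanks flaring to 38 wide at the top, 44 mm up. The shank lies along x in both notches, axis 34 mm up, head and nut outside the plates (9 mm play each way). Fingers fit between plates. Origin: underside centre.
- small_gauge: Fixed gauge for the small bolt, the shorter one: grey base 70x40 mm, 4 thick; upright aluminium plates 6 mm thick at x = -32 and +32 mm, each with a notch: floor 24 mm above the bench, 10 wide, flaring to 28 wide at the top, 40 mm up. The shank lies along x in both notches, axis 30 mm up, head and nut outside the plates (9 mm play each way). Fingers fit between plates. Origin: underside centre.
- stub: Fixed bearing stub: round grey base 68 mm diameter, 8 mm high, with an upright dark steel post 10 mm in diameter at its centre that ends in a cone, top 36 mm above the bench. The bearing goes over the post and lies on the base, 8 mm above the bench. Origin at the centre of its underside.
- dish: Fixed round dish for the impeller: grey floor 4 mm thick, inside diameter 88 mm, aluminium rim 3 mm thick, its top 10 mm above the bench. Origin at the centre of its underside.
- oil_bottle: Bystander: small amber oil bottle, 44 mm diameter, 90 mm high, standing among the stations. Leave it alone. Origin at the centre of its underside.
- grease_tin: Bystander: blue round tin with a pale lid, 50 mm diameter, 40 mm high, standing among the stations. Leave it alone. Origin at the centre of its underside.
Not all that is in view belongs to the job. Of the things like the impeller, leave any that is red or turquoise; of the rest the smaller one is meant.

How it is judged:
At the end, for the whole second after the job is handed in: Bolts in both notches of their own gauges (centre within 14 mm, height 4 mm, 0.15 rad, either way round); bearing flat on the base around the post (centre 10 mm, gap under 3 mm); impeller hub up, flat in the dish (13 mm, gap under 3 mm); all released and at rest (horizontal distance between big_bolt and big_gauge below 0.014 m and z of big_bolt in the frame of big_gauge between 0.03 and 0.038 m and angle between the x axis of big_bolt and the x axis of big_gauge, either way round below 0.15 rad and horizontal distance between small_bolt and small_gauge below 0.014 m and z of small_bolt in the frame of small_gauge between 0.026 and 0.034 m and angle between the x axis of small_bolt and the x axis of small_gauge, either way round below 0.15 rad and horizontal distance between bearing and stub below 0.01 m and z of bearing in the frame of stub below 0.011 m and angle between each of bearing, impeller's own z axis and vertical below 0.1 rad and horizontal distance between impeller and dish below 0.013 m and z of impeller in the frame of dish below 0.007 m and linear speed of each of big_bolt, small_bolt, bearing, impeller below 0.02 m/s); the robot touches nothing.
It fails at once if the oil bottle or the grease tin is pushed more than 30 mm or tipped (distance of any of oil_bottle, grease_tin from where it was at the start of the episode above 0.03 m or angle between any of oil_bottle, grease_tin's own z axis and vertical above 0.4 rad).
It fails at once if a part falls or flies free of the fingers faster than 0.9 m/s (a drop of over 40 mm) ((linear speed of big_bolt above 0.9 m/s and contact force between big_bolt and the fingers below 0.1 N) or (linear speed of small_bolt above 0.9 m/s and contact force between small_bolt and the fingers below 0.1 N) or (linear speed of bearing above 0.9 m/s and contact force between bearing and the fingers below 0.1 N) or (linear speed of impeller above 0.9 m/s and contact force between impeller and the fingers below 0.1 N)).
It also fails if it takes over 112 s, if anything falls off the work surface, if the arm or the gripper's body presses on something with over 40 N, if the wrist force passes 120 N, or if a joint passes its speed limit or range.

ROBOT

A 6-joint arm with a two-finger parallel gripper is mounted at the origin on the work surface. World frame = base frame: x ahead of the robot, y to its left, z up, the work surface at z = 0. Lengths are in m, angles in rad, forces in N, time in s.
With the tool pointing down it reaches from about 0.25 to 0.8 m from the base axis. Payload 3.9 kg.
Tool frame: the origin (TCP) lies at the very end of the fingers, on their centre line; the grasp point (between the pads) lies 19 mm behind it; z points along the fingers, y is the line along which they close (so a half turn about z gives the same grasp; the last joint's range is limited). The gripper opens to 85 mm and grips with 20 to 120 N. Pads are 22 mm wide; open, the fingers measure 114 mm over their backs; the gripper's body (76 mm by 85 mm) begins 54 mm behind the grasp point. The pads swing forward as they close: fully open they stand 13 mm farther back than shut.
Start: joints at [1.151, 0.26, -0.138, 1.173, 0, 1.571], TCP at [0.214, 0.479, 0.198] pointing down, gripper open.
Joint ranges: [-2.78, 2.78], [-0.83, 1.72], [-1.28, 1.37], [-1.9, 2.12], [-1.57, 1.48], [-3.14, 3.14]. Speed limits (rad/s): [2.57, 2.57, 3.14, 3.14, 3.14, 3.14].

INTERFACE

Orientations are given as a unit quaternion [x, y, z, w].
In Python, from plant import env gives the robot as it stands.
- The arm moves only by the tool jog_arm, never from a script. Its argument "plan" is a list of rows, each a list of 7 numbers: the shift along the tool's x, y, z each as a share of 0.25 m, from -1 to 1, then the turn, a rotation vector about the tool's x, y, z each as a share of 90 degrees, from -1 to 1, then the closure, from -1 (fully open) to 1 (shut). In form: [[dx, dy, dz, wx, wy, wz, claw], ...]. A call has exactly 5 rows; each row is the pose to reach, as a shift and turn from the pose commanded when the call began, along the tool's axes at that moment; what a row does not reach only later rows make up. A row lasts 1/8 s, in which the tool goes at most 62.5 mm and 10.7 degrees, less where a joint would pass 70% of its speed; a pose out of reach is approached as far as the arm can. A call with a number of a shift or a turn outside -1 to 1 is refused whole. A call with a gripper value outside its range is refused whole. The fingers move at their own pace and stop on an object; "force" is the grip in N (left out, the last holds). Time passes only in rows, so rows that repeat a pose let the fingers close, or fill a call up. It gives the time, the measured TCP pose, the force, the opening and the grip force at its end, in the units of the state.
- env.get_obs(): the state, without advancing time (a new reading comes with each control period).
- env.get_image(name): name is "side" or "top"; returns a dict with "image" (400x640x3 uint8, red, green, blue), "fx", "fy", "cx", "cy" (pixels), "extrinsics" (4x4, takes a point from camera to world coordinates). Camera axes: x right, y up, looking along -z (the intrinsics and any distortion apply to the point x, -y, -z); pixel columns grow to the right and rows downward; lengths in m; the calibration is good to about 2 mm. A picture is of the moment at which its call begins. There is no depth.
- env.hand_in(): hands the job in; it is judged then, once.
Trained networks look in a picture, given as the dict that the camera call returned (one of the last four; its "shot" number tells which), for a name from the list of things; names that differ only in an ending like _2 or _b are one class to them, and where a whole thing is asked for, a point or a joint stands for the part that bears it (a point fixed in the world has none). Each returns a list of dicts, best first, with "conf" (0 to 1); they miss things now and then, are a little off and sometimes report something else, mostly with a low value. They report only what shows in the picture. A call takes as long as a camera call. They do not tell look-alikes from the thing itself.
- env.trace(picture, label): "pixels" (400x640 bool, what is visible of it).
- env.landmark_of(picture, label): "centre" ([x, y, z] in m, in world coordinates, good to about 4 mm: a listed point, or the origin of a listed thing).
The state is a dict: "time": time; "q": joint angles; "qvel": joint speeds; "effort": joint torques, N m; "eef_pos": TCP position; "orientation": TCP orientation; "wrist_force": force on the tool from outside, world axes, zero at the start; "moment": the same for the moment, N m; "opening": finger opening in m; "grasp_force": force on a finger pad.
Only numpy, scipy, OpenCV 4.12 (cv2) and the standard library are available. Lean on these libraries where they do the work, as an engineer would, in place of code of your own. Each camera call takes 0.05 s, during which the arm holds its last target. There are 200 camera calls.

## Working session

There is one attempt and no reset: what is moved stays moved. The work goes in short steps, Python scripts to look and compute and a tool call to move; the robot and the scene stay as the last step left them, time stands still between calls to the robot, and variables do not carry over. Pictures are saved under pics/ and viewed, at most 14 in all, crops included, and the job is handed in when it is done.

Besides the shell and the picture viewer there is one more tool, called after "Emit:" as a command line: name --pt "numbers of a row" for each row, then --argument value for the rest. jog_arm: Moves the arm, as the interface text tells. Shift numbers are shares of 0.25 m and turn numbers shares of 90 degrees, none past 1 either way. Its arguments: {"type":"object","properties":{"plan":{"type":"array","items":{"type":"array","items":{"type":"number"}}},"force":{"type":"number"}},"required":["plan"]}

```bash
mkdir -p pics; ls
cat > h.py <<'E'
import numpy as np,cv2
from plant import env
from scipy.spatial.transform import Rotation as R
def save(p,n): cv2.imwrite('pics/'+n,cv2.cvtColor(p['image'],cv2.COLOR_RGB2BGR))
def proj(p,X):
    E=np.array(p['extrinsics']);c=np.linalg.inv(E)@np.append(X,1)
    return np.array([p['cx']+p['fx']*c[0]/-c[2],p['cy']+p['fy']*c[1]/c[2]])
def ray(p,u,v,z):
    E=np.array(p['extrinsics']);d=E[:3,:3]@np.array([(u-p['cx'])/p['fx'],-(v-p['cy'])/p['fy'],-1.])
    o=E[:3,3];return o+d*(z-o[2])/d[2]
E
python3 - <<'E'
from h import *
o=env.get_obs();print(o)
for c in ['top','side']:
    p=env.get_image(c);save(p,c+'0.png');print({k:v for k,v in p.items() if k!='image'})
    for n in ['big_bolt','small_bolt','bearing','impeller','big_gauge','small_gauge','stub','dish','oil_bottle','grease_tin']:
        for d in env.landmark_of(p,n): print(c,n,round(d['conf'],2),np.round(d['centre'],3),proj(p,d['centre']).round())
E
```

```text
pics
{'time': 0.0, 'q': array([ 1.15101314e+00,  2.60693693e-01, -1.39389284e-01,  1.17267150e+00,
        2.38334543e-05,  1.57080231e+00]), 'qvel': array([ 1.43624195e-03, -2.20868420e-03,  4.50046732e-06, -9.42577649e-04,
       -6.43888787e-04,  7.44816262e-04]), 'effort': array([ 1.31506113e-03, -4.05674171e+01,  2.53923655e+01,  1.86616281e-02,
       -1.57639479e-04,  1.78884576e-06]), 'eef_pos': array([0.2136596 , 0.47874263, 0.19725223]), 'orientation': array([ 2.08356712e-01,  9.78052413e-01, -9.55103210e-04, -2.15645917e-04]), 'wrist_force': array([0.06224076, 0.1423453 , 1.01827852]), 'moment': array([ 0.01442147,  0.06357557, -0.00149476]), 'grasp_force': 0.0, 'opening': 0.08549034570937175}
{'fx': 375.9976030248728, 'fy': 375.9976030248728, 'cx': 317.85533211671554, 'cy': 194.90465560208648, 'extrinsics': array([[-0.00730344,  0.99775069, -0.06663502,  0.39562294],
       [-0.99982942, -0.00841664, -0.01644049, -0.01217097],
       [-0.01696436,  0.06650358,  0.99764196,  1.01273432],
       [ 0.        ,  0.        ,  0.        ,  1.        ]]), 'shot': 1}
top big_bolt
[... 1175 characters left out ...]
05] [316. 192.]
side bearing 0.62 [ 0.648 -0.324 -0.003] [427. 287.]
side bearing 0.58 [ 0.445 -0.089  0.   ] [325. 234.]
side impeller 0.75 [ 0.324  0.401 -0.003] [266. 152.]
side impeller 0.73 [0.349 0.275 0.002] [276. 168.]
side impeller 0.6 [ 0.221  0.273 -0.003] [238. 174.]
side impeller 0.5 [0.321 0.16  0.001] [271. 188.]
side big_gauge 0.68 [ 0.518 -0.426  0.004] [389. 330.]
side small_gauge 0.53 [0.521 0.41  0.002] [318. 145.]
side stub 0.51 [ 0.347 -0.306  0.019] [301. 295.]
side stub 0.48 [ 0.663  0.169 -0.002] [373. 176.]
side dish 0.93 [ 0.669 -0.131 -0.004] [407. 234.]
side oil_bottle 0.94 [ 0.65  -0.325 -0.001] [428. 287.]
side grease_tin 0.77 [ 0.705  0.004 -0.002] [402. 203.]
```

View pics/top0.png

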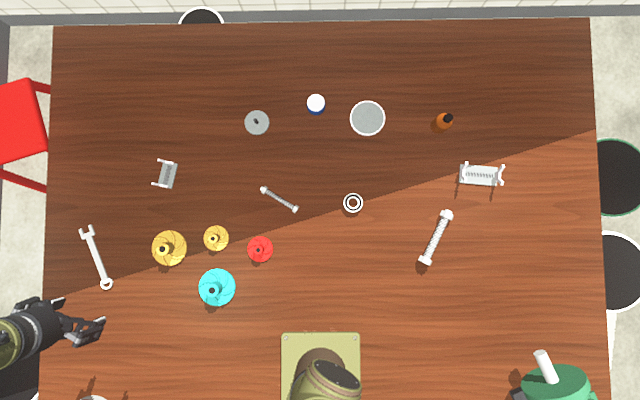

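View pics/side0.png

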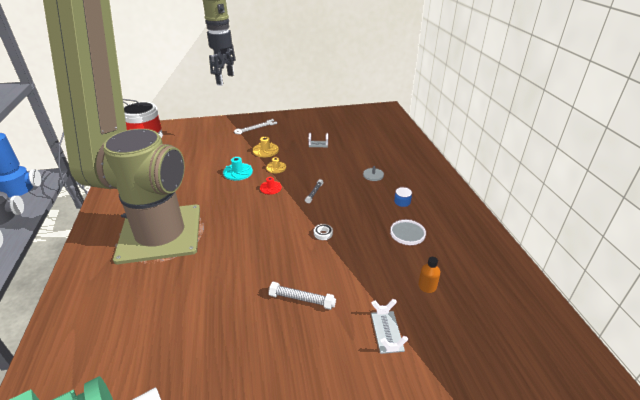

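The top view shows the small bolt at (279,200), big bolt at (436,237), bearing at (353,203), stub at (257,122) and dish at (368,118). The small gauge is at (165,174) and the big gauge at (482,175). The wanted small brass impeller is at (216,238); the larger brass one at (170,248) is the decoy. The side view agrees. Next I'll refine the poses by fitting silhouettes in both views.

```bash
cat > fit.py <<'E'
from h import *
from scipy.optimize import minimize
def box(x0,x1,y0,y1,z0,z1): return np.array([[x,y,z] for x in(x0,x1) for y in(y0,y1) for z in(z0,z1)])
a=np.linspace(0,2*np.pi,40)[:-1]
def cyl(r,z0,z1): return np.array([[r*np.cos(t),r*np.sin(t),z] for t in a for z in(z0,z1)])
def xcyl(r,x0,x1,n=40,ph=0): 
    t=np.linspace(0,2*np.pi,n+1)[:-1]+ph
    return np.array([[x,r*np.cos(q),r*np.sin(q)] for q in t for x in(x0,x1)])
def bolt(d,af,h,l,z): 
    r=af/np.sqrt(3)
    return [p+[0,0,z] for p in (xcyl(d/2,-l/2,l/2),xcyl(r,-l/2-h,-l/2,6),xcyl(r,l/2,l/2+h,6))]
def gauge(L,W,xp,wb,wt,zt):
    P=[box(-L/2,L/2,-W/2,W/2,0,.004)]
    for s in(-xp,xp):
        P.append(box(s-.003,s+.003,-W/2,W/2,.0,.024))
        for e in(-1,1):
            P.append(np.array([[s+t,e*y,z] for t in(-.003,.003) for y,z in((wb/2,.024),(W/2,.024),(wt/2,zt),(W/2,zt))]))
    return P
M=dict(big_bolt=bolt(.02,.03,.014,.118,.015),small_bolt=bolt(.012,.018,.010,.088,.009),
 bearing=[cyl(.026,0,.015)],impeller=[cyl(.034,0,.006),cyl(.012,0,.036)],
 big_gauge=gauge(.1,.05,.047,.015,.038,.044),small_gauge=gauge(.07,.04,.032,.010,.028,.040),
 stub=[cyl(.034,0,.008),cyl(.005,0,.036)],dish=[cyl(.047,0,.010)],oil_bottle=[cyl(.022,0,.06)],grease_tin=[cyl(.025,0,.04)])
S=8
def render(p,n,x,y,th,z=0):
    m=np.zeros((400,640),np.uint8);Rz=R.from_euler('z',th).as_matrix()
    E=np.linalg.inv(p['extrinsics'])
    for q in M[n]:
        X=q@Rz.T+[x,y,z];c=X@E[:3,:3].T+E[:3,3]
        uv=np.c_[p['cx']-p['fx']*c[:,0]/c[:,2],p['cy']+p['fy']*c[:,1]/c[:,2]]
        hull=cv2.convexHull(uv.astype(np.float32))
        t=np.zeros_like(m);cv2.fillConvexPoly(t,np.round(hull*256).astype(np.int32),255,cv2.LINE_AA,8);m=np.maximum(m,t)
    return m/255.
def fit(views,n,x0,sym=False,z=0):
    """views: list of (pic,mask)"""
    ms=[(p,cv2.GaussianBlur(m.astype(np.float32),(0,0),1)) for p,m in views]
    def cost(v):
        c=0
        for p,m in ms:
            r=cv2.GaussianBlur(render(p,n,v[0],v[1],0 if sym else v[2],z).astype(np.float32),(0,0),1)
            c+=((r-m)**2).sum()/m.sum()
        return c
    best=None
    for th in ([0] if sym else np.arange(0,np.pi,np.pi/6)):
        s=np.array([[0,0,0],[.01,0,0],[0,.01,0],[0,0,.3]])+[x0[0],x0[1],th]
        r=minimize(cost,s[0],method='Nelder-Mead',options=dict(initial_simplex=s,xatol=1e-4,fatol=1e-5,maxiter=150))
        if best is None or r.fun<best.fun:best=r
    return best.x,best.fun
E
python3 - <<'E'
from fit import *
P=[env.get_image('top'),env.get_image('side')]
G=dict(big_bolt=(.345,-.306),small_bolt=(.455,.105),bearing=(.442,-.092),impeller=(.352,.276),big_gauge=(.516,-.427),small_gauge=(.522,.412),stub=(.664,.169),dish=(.671,-.132),oil_bottle=(.65,-.322),grease_tin=(.705,.006))
for n,g in G.items():
    V=[];out=[]
    for p in P:
        T=env.trace(p,n); ok=None
        for t in T:
            ys,xs=np.nonzero(t['pixels'])
            if len(xs)<20: continue
            c=np.array([xs.mean(),ys.mean()])
            if np.linalg.norm(c-proj(p,[*g,.015]))<18: ok=t['pixels'];break
        if ok is None: out.append('miss');continue
        sym=n in('bearing','impeller','stub','dish','oil_bottle','grease_tin')
        V.append((p,ok)); x,f=fit([(p,ok)],n,g,sym); out.append((x.round(4),round(f,3)))
    if V: x,f=fit(V,n,g,sym); out.append((x.round(4),round(f,3)))
    print(n,*out)
E
```

```text
big_bolt (array([ 0.3501, -0.3039,  2.6882]), np.float64(0.013)) (array([ 0.3478, -0.3044, -0.4722]), np.float64(0.016)) (array([ 0.3488, -0.3039, -0.4622]), np.float64(0.04))
small_bolt (array([0.4536, 0.108 , 1.0071]), np.float64(0.024)) (array([0.4528, 0.1112, 4.1696]), np.float64(0.053)) (array([0.4528, 0.1086, 1.0134]), np.float64(0.108))
bearing (array([ 0.4431, -0.0864,  0.018 ]), np.float64(0.216)) (array([ 0.4411, -0.0881,  0.1081]), np.float64(0.024)) (array([ 0.4421, -0.0866, -0.0027]), np.float64(0.251))
impeller (array([0.3517, 0.2808, 0.0362]), np.float64(0.053)) (array([0.349 , 0.281 , 0.0252]), np.float64(0.057)) (array([ 0.35  ,  0.2813, -0.0166]), np.float64(0.119))
big_gauge (array([ 0.5154, -0.4239,  1.4519]), np.float64(0.03)) (array([ 0.5133, -0.4248,  1.4349]), np.float64(0.095)) (array([ 0.5146, -0.4245,  1.4414]), np.float64(0.136))
small_gauge (array([0.5245, 0.4143, 2.9045]), np.float64(0.048)) (array([0.5216, 0.4185, 2.9335]), np.float64(0.215)) (array([ 0.5233,  0.415 , -0.2084]), np.float64(0.275))
stub miss (array([ 0.6625,  0.1727, -0.0123]), np.float64(0.051)) (array([ 0.6625,  0.1727, -0.0123]), np.float64(0.051))
dish (array([ 0.6729, -0.1294, -0.0529]), np.float64(0.008)) miss (array([ 0.6729, -0.1294, -0.0529]), np.float64(0.008))
oil_bottle (array([ 0.6507, -0.3223,  0.0591]), np.float64(0.115)) (array([ 0.6516, -0.3158, -0.1511]), np.float64(0.099)) (array([ 0.6498, -0.3201, -0.0084]), np.float64(0.247))
grease_tin (array([0.7062, 0.0091, 0.1046]), np.float64(0.047)) (array([0.7042, 0.0097, 0.1996]), np.float64(0.139)) (array([0.7057, 0.0094, 0.1785]), np.float64(0.191))
```

```bash
cat > pl.py <<'E'
from h import *
def plan(*W):
    """chain of waypoints (x,y,z,heading deg of tool x, mod 180 chosen nearest)"""
    o=env.get_obs();p=o['eef_pos'];r=R.from_quat(o['orientation'])
    print('t',round(o['time'],2),'tcp',p.round(4),'head',round(np.degrees(np.arctan2(*r.as_matrix()[[1,0],0])),1),'q1,q6',o['q'][[0,5]].round(2),'open',round(o['opening'],4),'F',round(float(o['grasp_force']),1),o['wrist_force'].round(1))
    for w in W:
        t=np.array(w[:3]);h=np.degrees(np.arctan2(*r.as_matrix()[[1,0],0]))
        H=w[3]+180*round((h-w[3])/180) if w[3] is not None else h
        rt=R.from_euler('z',H,degrees=True)*R.from_euler('x',180,degrees=True)
        d=r.inv().apply(t-p)/.25;v=(r.inv()*rt).as_rotvec()/(np.pi/2)
        n=max(np.linalg.norm(t-p)/.0625,np.degrees(np.linalg.norm(v)*np.pi/2)/10.7)
        print(w,'->',np.r_[d,v].round(4).tolist(),'H',round(H,1),'rows',round(n,1));p,r=t,rt
E
python3 -c "
from pl import *
plan((.35,.28,.10,155),(.35,.28,.014,155))"
```

```text
t 2.2 tcp [0.214  0.4794 0.1981] head 155.9 q1,q6 [1.15 1.57] open 0.0854 F 0.0 [ 0.8 -0.1  0.1]
(0.35, 0.28, 0.1, 155) -> [-0.8219, -0.5066, 0.3924, 0.0, 0.0, 0.0105] H 155 rows 4.2
(0.35, 0.28, 0.014, 155) -> [0.0, -0.0, 0.344, 0.0, 0.0, 0.0] H 155 rows 1.4
```

Emit:
jog_arm --pt "-0.822 -0.507 0.392 0 0 0.01 -1" --pt "-0.822 -0.507 0.392 0 0 0.01 -1" --pt "-0.822 -0.507 0.392 0 0 0.01 -1" --pt "-0.822 -0.507 0.392 0 0 0.01 -1" --pt "-0.822 -0.507 0.392 0 0 0.01 -1" --force 40

```text
time: 2.82
eef_pos: [0.35, 0.2764, 0.0987]
orientation: [0.218, 0.976, -0.001, -0.001]
wrist_force: [-0.9, -0.3, 0.5]
opening: 0.0857
grasp_force: 0.0
```

Emit:
jog_arm --pt "0 0 0.15 0 0 0 -1" --pt "0 0 0.25 0 0 0 -1" --pt "0 0 0.344 0 0 0 -1" --pt "0 0 0.344 0 0 0 -1" --pt "0 0 0.344 0 0 0 -1"

```text
time: 3.45
eef_pos: [0.3504, 0.2809, 0.015]
orientation: [0.216, 0.976, 0.001, 0.0]
wrist_force: [0.1, 0.5, -0.3]
opening: 0.0857
grasp_force: 0.0
```

Emit:
jog_arm --pt "0 0 0 0 0 0 1" --pt "0 0 0 0 0 0 1" --pt "0 0 0 0 0 0 1" --pt "0 0 0 0 0 0 1" --pt "0 0 0 0 0 0 1" --force 40

```text
time: 4.08
eef_pos: [0.35, 0.2799, 0.0141]
orientation: [0.216, 0.976, 0.0, 0.0]
wrist_force: [0.5, -0.5, 1.1]
opening: 0.0002
grasp_force: 0.0
```

```bash
python3 -c "
from pl import *
plan((.35,.28,.12,155),(.47,.13,.12,155-48),(.60,-.035,.12,100),(.6725,-.131,.12,100),(.6725,-.131,.023,100))
from fit import *
P=[env.get_image(c) for c in('top','side')]
save(P[1],'s1.png')
"
```

```text
t 4.08 tcp [0.35   0.2799 0.0141] head 155.0 q1,q6 [0.67 1.11] open 0.0002 F 0.0 [ 0.5 -0.5  1.1]
(0.35, 0.28, 0.12, 155) -> [0.0001, 0.0006, -0.4235, 0.0, 0.0, 0.0005] H 155 rows 1.7
(0.47, 0.13, 0.12, 107) -> [-0.6886, -0.3409, -0.0, 0.0, -0.0, 0.5333] H 107 rows 4.5
(0.6, -0.035, 0.12, 100) -> [-0.7832, 0.3043, 0.0, 0.0, -0.0, 0.0778] H 100 rows 3.4
(0.6725, -0.131, 0.12, 100) -> [-0.4285, 0.2189, 0.0, 0.0, 0.0, 0.0] H 100 rows 1.9
(0.6725, -0.131, 0.023, 100) -> [0.0, -0.0, 0.388, 0.0, 0.0, 0.0] H 100 rows 1.6
```

```bash
python3 -c "
import cv2
a=cv2.imread('pics/s1.png');cv2.imwrite('pics/s1c.png',cv2.resize(a[100:230,190:390],None,fx=4,fy=4,interpolation=cv2.INTER_CUBIC))"
```

```text
(no output)
```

View pics/s1c.png

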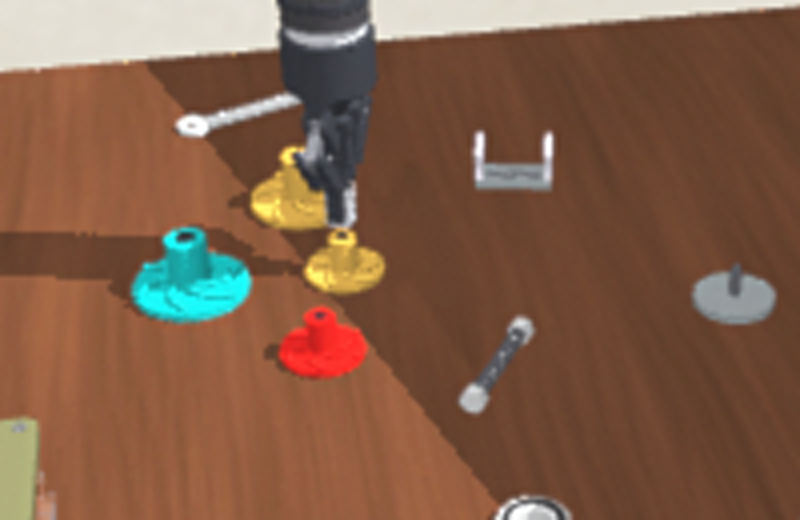

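Run:
```python
from pl import *
P=[env.get_image(c) for c in('top','side')]
for p in P: print(proj(p,[.35,.28,.014]).round(1),proj(p,[.35,.28,.036]).round(1),p.keys())
a=cv2.resize(P[0]['image'][195:280,150:290],None,fx=5,fy=5,interpolation=cv2.INTER_CUBIC)[:,:,::-1]
cv2.imwrite('pics/t1c.png',a)
```

```text
[214.3 238. ] [211.9 238.4] dict_keys(['image', 'fx', 'fy', 'cx', 'cy', 'extrinsics', 'shot'])
[276.  164.4] [275.6 158.8] dict_keys(['image', 'fx', 'fy', 'cx', 'cy', 'extrinsics', 'shot'])
```

View pics/t1c.png

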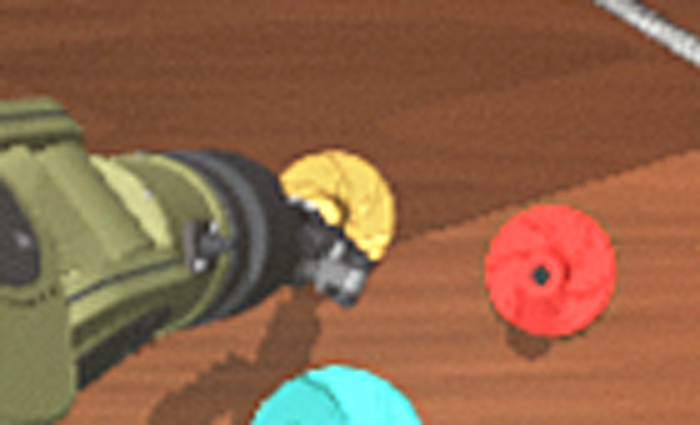

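The top crop shows the impeller still at about (217,236), partly under the gripper. The side crop shows the closed fingertips at about (275,156), higher than the TCP projection of (276,164). I'll lift clear and check the TCP against both cameras.

Emit:
jog_arm --pt "0 0 -0.2 0 0 0 1" --pt "0 0 -0.4 0 0 0 1" --pt "0 0 -0.4 0 0 0 1" --pt "0 0 -0.4 0 0 0 1" --pt "0 0 -0.4 0 0 0 1"

```text
time: 4.9
eef_pos: [0.3488, 0.279, 0.1126]
orientation: [0.216, 0.976, -0.001, -0.001]
wrist_force: [0.3, 0.5, -0.2]
opening: -0.0003
grasp_force: 0.0
```

Run:
```python
from fit import *
o=env.get_obs();t=o['eef_pos'];print(t,o['q'])
P=[env.get_image(c) for c in('top','side')]
C=[]
for p in P:
    u=proj(p,t);print(u, env.landmark_of(p,'impeller')[:3])
    x,y=int(u[0])-45,int(u[1])-60
    a=np.ascontiguousarray(cv2.resize(p['image'][y:y+110,x:x+90],None,fx=4,fy=4,interpolation=cv2.INTER_CUBIC)[:,:,::-1])
    for k in range(0,5):
        w=proj(p,t+[0,0,.03*k]);cv2.circle(a,tuple(int(i) for i in (w-[x,y])*4),3,(255,0,255) if k==0 else (0,255,0),-1)
    C.append(a)
cv2.imwrite('pics/m2.png',np.hstack(C))
```

```text
[0.34878649 0.2789674  0.11264251] [ 6.74647431e-01  1.87931073e-01 -4.70800007e-01  9.15296000e-01
 -1.83608128e-05  1.11014056e+00]
[202.72112296 240.47768957] [{'centre': [0.3148, 0.1587, 0.0008], 'conf': 0.97}, {'centre': [0.2161, 0.2743, -0.0013], 'conf': 0.95}, {'centre': [0.3541, 0.2741, -0.0022], 'conf': 0.83}]
[273.64540785 138.79733528] [{'centre': [0.3231, 0.4031, -0.0031], 'conf': 0.74}, {'centre': [0.3189, 0.1612, 0.0003], 'conf': 0.74}, {'centre': [0.2169, 0.2731, -0.0016], 'conf': 0.71}]
```

View pics/m2.png

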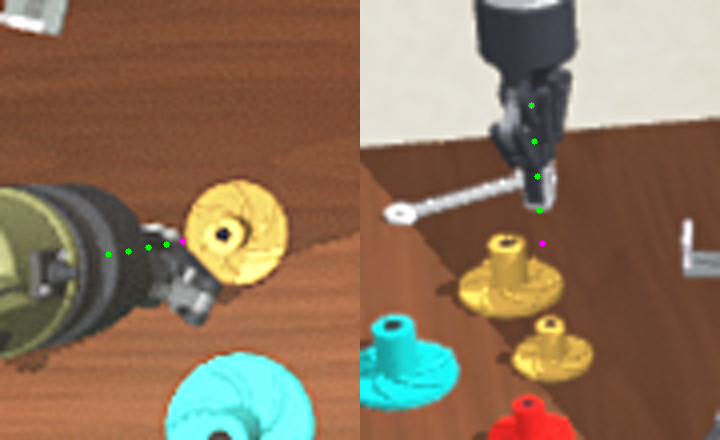

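The calibration fits the impeller in both views. However, the real fingertips sit about 30 mm above the reported TCP: in the side crop the tip is at (540,205) and the TCP projects to (542,243). I'll check this by touching the bench gently at a free spot.

```bash
python3 -c "
from pl import *
plan((.44,.21,.01,155),(.44,.21,-.02,155))"
```

```text
t 5.1 tcp [0.3494 0.2794 0.1132] head 155.0 q1,q6 [0.67 1.11] open 0.0 F 0.0 [0.9 0.2 0.6]
(0.44, 0.21, 0.01, 155) -> [-0.4462, -0.098, 0.4124, -0.0012, -0.0006, 0.0005] H 155 rows 2.5
(0.44, 0.21, -0.02, 155) -> [0.0, -0.0, 0.12, 0.0, 0.0, 0.0] H 155 rows 0.5
```

Emit:
jog_arm --pt "-0.446 -0.098 0.1 0 0 0 1" --pt "-0.446 -0.098 0.2 0 0 0 1" --pt "-0.446 -0.098 0.35 0 0 0 1" --pt "-0.446 -0.098 0.412 0 0 0 1" --pt "-0.446 -0.098 0.412 0 0 0 1"

```text
time: 5.72
eef_pos: [0.4391, 0.2097, 0.0094]
orientation: [0.216, 0.976, -0.001, -0.002]
wrist_force: [0.4, 0.6, 1.3]
opening: -0.0
grasp_force: 0.0
```

Emit:
jog_arm --pt "0 0 0.02 0 0 0 1" --pt "0 0 0.04 0 0 0 1" --pt "0 0 0.06 0 0 0 1" --pt "0 0 0.08 0 0 0 1" --pt "0 0 0.08 0 0 0 1"

```text
time: 6.35
eef_pos: [0.4403, 0.2105, -0.0093]
orientation: [0.216, 0.976, -0.0, -0.0]
wrist_force: [0.5, -0.1, -0.4]
opening: -0.0001
grasp_force: 0.0
```

Run:
```python
from fit import *
o=env.get_obs();t=o['eef_pos'];print(t,o['wrist_force'])
P=[env.get_image(c) for c in('top','side')]
C=[]
for p in P:
    u=proj(p,t);x,y=int(u[0])-40,int(u[1])-55
    a=np.ascontiguousarray(cv2.resize(p['image'][y:y+80,x:x+80],None,fx=5,fy=5,interpolation=cv2.INTER_CUBIC)[:,:,::-1])
    for k in range(0,5):
        w=proj(p,t+[0,0,.02*k]);cv2.circle(a,tuple(int(i) for i in (w-[x,y])*5),2,(255,0,255) if k==0 else (0,255,0),-1)
    C.append(a);print(x,y)
cv2.imwrite('pics/m3.png',np.hstack(C))
```

```text
[ 0.44030169  0.21051023 -0.00926608] [ 0.51351444 -0.0524613  -0.35273879]
202 149
265 123
```

View pics/m3.png

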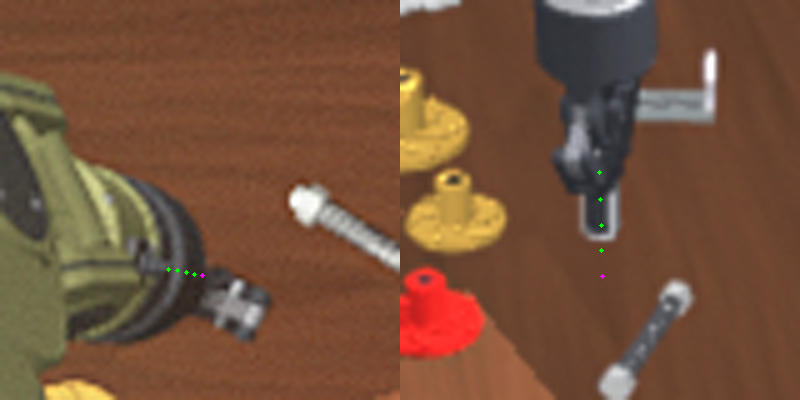

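The side crop shows the fingertips at (600,238), about 31 mm above the reported TCP mark at (602,276). There's no bench contact even at a reported z of -0.009. I'll keep feeling downward.

Emit:
jog_arm --pt "0 0 0.02 0 0 0 1" --pt "0 0 0.04 0 0 0 1" --pt "0 0 0.056 0 0 0 1" --pt "0 0 0.056 0 0 0 1" --pt "0 0 0.056 0 0 0 1"

```text
time: 7.08
eef_pos: [0.4408, 0.2107, -0.0229]
orientation: [0.216, 0.976, -0.0, -0.0]
wrist_force: [0.1, -1.6, -0.1]
opening: 0.0001
grasp_force: 0.0
```

Emit:
jog_arm --pt "0 0 0.003 0 0 0 1" --pt "0 0 0.006 0 0 0 1" --pt "0 0 0.009 0 0 0 1" --pt "0 0 0.012 0 0 0 1" --pt "0 0 0.012 0 0 0 1"

```text
time: 7.7
eef_pos: [0.4407, 0.2106, -0.026]
orientation: [0.216, 0.976, -0.0, -0.0]
wrist_force: [-0.4, 0.5, 1.2]
opening: 0.0001
grasp_force: 0.0
```

Emit:
jog_arm --pt "0 0 0.003 0 0 0 1" --pt "0 0 0.006 0 0 0 1" --pt "0 0 0.009 0 0 0 1" --pt "0 0 0.012 0 0 0 1" --pt "0 0 0.012 0 0 0 1"

```text
time: 8.32
eef_pos: [0.4406, 0.2106, -0.029]
orientation: [0.216, 0.976, -0.0, -0.0]
wrist_force: [-0.2, -0.3, 0.2]
opening: -0.0001
grasp_force: 0.0
```

Emit:
jog_arm --pt "0 0 0.003 0 0 0 1" --pt "0 0 0.006 0 0 0 1" --pt "0 0 0.009 0 0 0 1" --pt "0 0 0.012 0 0 0 1" --pt "0 0 0.012 0 0 0 1"

```text
time: 8.95
eef_pos: [0.4406, 0.2106, -0.032]
orientation: [0.216, 0.976, -0.0, -0.0]
wrist_force: [-1.2, -0.5, -0.9]
opening: 0.0
grasp_force: 0.0
```

Emit:
jog_arm --pt "0 0 0.003 0 0 0 1" --pt "0 0 0.006 0 0 0 1" --pt "0 0 0.009 0 0 0 1" --pt "0 0 0.012 0 0 0 1" --pt "0 0 0.012 0 0 0 1"

```text
time: 9.57
eef_pos: [0.4409, 0.2107, -0.0332]
orientation: [0.216, 0.976, 0.0, 0.0]
wrist_force: [-4.3, -2.1, 16.2]
opening: -0.0002
grasp_force: 8.4
```

Run:
```python
from fit import *
o=env.get_obs();t=o['eef_pos'];print(t,o['wrist_force'])
P=[env.get_image(c) for c in('top','side')]
C=[]
for p in P:
    u=proj(p,t);x,y=int(u[0])-25,int(u[1])-40
    a=np.ascontiguousarray(cv2.resize(p['image'][y:y+50,x:x+50],None,fx=8,fy=8,interpolation=cv2.INTER_CUBIC)[:,:,::-1])
    for k in range(0,5):
        w=proj(p,[t[0],t[1],.02*k]);cv2.circle(a,tuple(int(i) for i in (w-[x,y])*8),2,(255,0,255) if k==0 else (0,255,0),-1)
    C.append(a);print(x,y)
cv2.imwrite('pics/m4.png',np.hstack(C))
```

```text
[ 0.44085013  0.21071792 -0.03320392] [-4.28880972 -2.07314549 16.20263904]
219 164
280 144
```

View pics/m4.png

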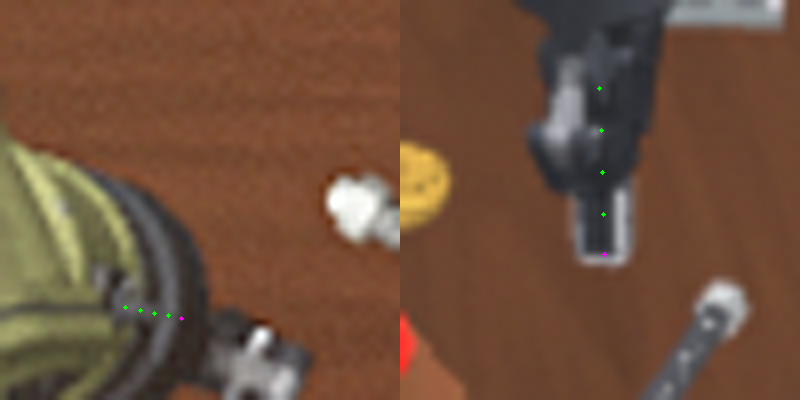

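Bench contact came at a reported z of -0.033. So true tip height is reported z plus 0.033, and xy agrees: the side crop has the tip on the projected bench point. I'll go back to the impeller with that correction.

```bash
python3 -c "
from pl import *
O=.033
plan((.44,.21,.07-O,155),(.3505,.2805,.09-O,155),(.3505,.2805,.014-O,155))"
```

```text
t 9.68 tcp [ 0.4408  0.2107 -0.0332] head 155.0 q1,q6 [0.45 0.88] open -0.0 F 8.4 [-4.5 -1.5 16.1]
(0.44, 0.21, 0.037000000000000005, 155) -> [0.0016, -0.0038, -0.2809, 0.0004, 0.0003, 0.0005] H 155 rows 1.1
(0.3505, 0.2805, 0.056999999999999995, 155) -> [0.4436, 0.1043, -0.08, 0.0, 0.0, 0.0] H 155 rows 1.9
(0.3505, 0.2805, -0.019000000000000003, 155) -> [0.0, -0.0, 0.304, 0.0, 0.0, 0.0] H 155 rows 1.2
```

Emit:
jog_arm --pt "0 0 -0.25 0 0 0 -1" --pt "0.2 0.05 -0.361 0 0 0 -1" --pt "0.445 0.1 -0.361 0 0 0 -1" --pt "0.445 0.1 -0.361 0 0 0 -1" --pt "0.445 0.1 -0.361 0 0 0 -1"

```text
time: 10.3
eef_pos: [0.3504, 0.2803, 0.0554]
orientation: [0.216, 0.977, -0.0, 0.0]
wrist_force: [0.3, 0.2, 0.3]
opening: 0.0853
grasp_force: 0.0
```

Emit:
jog_arm --pt "0 0 0.15 0 0 0 -1" --pt "0 0 0.25 0 0 0 -1" --pt "0 0 0.304 0 0 0 -1" --pt "0 0 0.304 0 0 0 -1" --pt "0 0 0.304 0 0 0 -1"

```text
time: 10.92
eef_pos: [0.3514, 0.2805, -0.0201]
orientation: [0.216, 0.976, 0.0, 0.0]
wrist_force: [-0.0, 0.9, 0.5]
opening: 0.0855
grasp_force: 0.0
```

Emit:
jog_arm --pt "0 0 0 0 0 0 1" --pt "0 0 0 0 0 0 1" --pt "0 0 0 0 0 0 1" --pt "0 0 0 0 0 0 1" --pt "0 0 0 0 0 0 1" --force 40

```text
time: 11.55
eef_pos: [0.3505, 0.2802, -0.0203]
orientation: [0.216, 0.976, 0.0, 0.0]
wrist_force: [-0.4, -1.3, 5.4]
opening: 0.0225
grasp_force: 39.0
```

```bash
python3 -c "
from pl import *
O=.033
plan((.3505,.2805,.10-O,155),(.47,.13,.10-O,112),(.58,-.02,.11-O,100),(.6725,-.130,.10-O,100),(.6725,-.130,.025-O,100))"
```

```text
t 11.55 tcp [ 0.3505  0.2802 -0.0203] head 155.1 q1,q6 [0.67 1.11] open 0.0225 F 39.0 [-0.4 -1.3  5.4]
(0.3505, 0.2805, 0.067, 155) -> [0.0002, 0.0011, -0.3491, 0.0001, 0.0002, 0.0006] H 155 rows 1.4
(0.47, 0.13, 0.067, 112) -> [-0.6876, -0.3436, -0.0, -0.0, -0.0, 0.4778] H 112 rows 4.0
(0.58, -0.02, 0.077, 100) -> [-0.7211, 0.1832, -0.04, 0.0, -0.0, 0.1333] H 100 rows 3.0
(0.6725, -0.13, 0.067, 100) -> [-0.4976, 0.288, 0.04, 0.0, 0.0, 0.0] H 100 rows 2.3
(0.6725, -0.13, -0.008, 100) -> [0.0, -0.0, 0.3, 0.0, 0.0, 0.0] H 100 rows 1.2
```

Gripped on the hub: opening 22.5 mm at 39 N.

Emit:
jog_arm --pt "0 0 -0.15 0 0 0 1" --pt "0 0 -0.349 0 0 0 1" --pt "0 0 -0.349 0 0 0 1" --pt "0 0 -0.349 0 0 0 1" --pt "0 0 -0.349 0 0 0 1"

```text
time: 12.18
eef_pos: [0.349, 0.2792, 0.065]
orientation: [0.216, 0.976, -0.001, -0.001]
wrist_force: [-0.5, 0.9, -1.9]
opening: 0.0224
grasp_force: 40.1
```

Emit:
jog_arm --pt "-0.17 -0.086 0 0 0 0.12 1" --pt "-0.34 -0.172 0 0 0 0.24 1" --pt "-0.51 -0.258 0 0 0 0.36 1" --pt "-0.688 -0.344 0 0 0 0.478 1" --pt "-0.688 -0.344 0 0 0 0.478 1"

```text
time: 12.8
eef_pos: [0.4716, 0.1273, 0.0653]
orientation: [0.561, 0.828, -0.001, -0.0]
wrist_force: [-0.5, 0.7, -2.4]
opening: 0.0228
grasp_force: 40.0
```

Emit:
jog_arm --pt "-0.18 0.045 -0.01 0 0 0.033 1" --pt "-0.36 0.09 -0.02 0 0 0.066 1" --pt "-0.54 0.137 -0.03 0 0 0.1 1" --pt "-0.721 0.183 -0.04 0 0 0.133 1" --pt "-0.721 0.183 -0.04 0 0 0.133 1"

```text
time: 13.42
eef_pos: [0.5814, -0.0217, 0.0754]
orientation: [0.643, 0.766, -0.0, 0.0]
wrist_force: [-0.2, 0.5, -3.3]
opening: 0.0228
grasp_force: 40.0
```

```bash
python3 -c "
from pl import *
O=.033
plan((.6725,-.130,.10-O,100),(.6725,-.130,.03-O,100),(.6725,-.130,.018-O,100))"
```

```text
t 13.43 tcp [ 0.5814 -0.0217  0.0754] head 99.9 q1,q6 [-0.04  1.36] open 0.0228 F 40.0 [-0.2  0.5 -3.3]
(0.6725, -0.13, 0.067, 100) -> [-0.4895, 0.2841, 0.0337, -0.0001, 0.0001, -0.0006] H 100 rows 2.3
(0.6725, -0.13, -0.0030000000000000027, 100) -> [0.0, -0.0, 0.28, 0.0, 0.0, 0.0] H 100 rows 1.1
(0.6725, -0.13, -0.015000000000000003, 100) -> [0.0, -0.0, 0.048, 0.0, 0.0, 0.0] H 100 rows 0.2
```

Emit:
jog_arm --pt "-0.12 0.07 0.01 0 0 0 1" --pt "-0.24 0.14 0.02 0 0 0 1" --pt "-0.36 0.21 0.034 0 0 0 1" --pt "-0.49 0.284 0.034 0 0 0 1" --pt "-0.49 0.284 0.034 0 0 0 1"

```text
time: 14.05
eef_pos: [0.6716, -0.1285, 0.0663]
orientation: [0.642, 0.766, -0.0, -0.001]
wrist_force: [-0.3, 1.0, -2.2]
opening: 0.0224
grasp_force: 40.0
```

Emit:
jog_arm --pt "0 0 0.1 0 0 0 1" --pt "0 0 0.2 0 0 0 1" --pt "0 0 0.27 0 0 0 1" --pt "0 0 0.29 0 0 0 1" --pt "0 0 0.29 0 0 0 1"

```text
time: 14.68
eef_pos: [0.6712, -0.1278, -0.0044]
orientation: [0.642, 0.767, -0.0, -0.0]
wrist_force: [0.8, 0.2, -3.0]
opening: 0.0228
grasp_force: 40.0
```

```bash
cat > crop.py <<'E'
from pl import *
def crop(c,X,n,name,s):
    out=[]
    for c in ('top','side'):
        p=env.get_image(c);u=proj(p,X);x,y=[int(i)-n//2 for i in u];x=max(0,min(640-n,x));y=max(0,min(400-n,y))
        out.append(cv2.resize(p['image'][y:y+n,x:x+n],None,fx=s,fy=s,interpolation=cv2.INTER_CUBIC)[:,:,::-1]);print(c,x,y)
    cv2.imwrite('pics/'+name,np.hstack(out))
E
python3 -c "
from crop import *
plan((.6725,-.130,.017-.033,100))
crop(0,[.6725,-.13,.03],65,'d1.png',6)"
```

```text
t 14.68 tcp [ 0.6712 -0.1278 -0.0044] head 100.1 q1,q6 [-0.19  1.21] open 0.0228 F 40.0 [ 0.8  0.2 -3. ]
(0.6725, -0.13, -0.016, 100) -> [-0.0095, 0.0038, 0.0462, -0.0003, -0.0002, 0.0011] H 100 rows 0.2
top 335 82
side 377 192
```

View pics/d1.png

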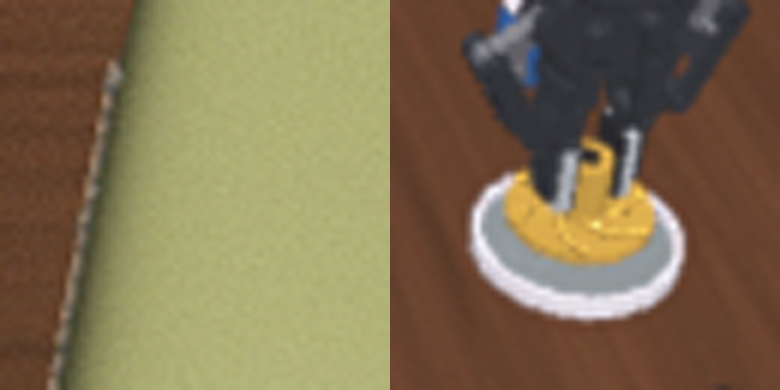

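The side crop shows the impeller at (580,215), hub up, hovering over the dish centred at (578,248). I'll lower it slowly.

Emit:
jog_arm --pt "-0.01 0.004 0.01 0 0 0 1" --pt "-0.01 0.004 0.02 0 0 0 1" --pt "-0.01 0.004 0.03 0 0 0 1" --pt "-0.01 0.004 0.038 0 0 0 1" --pt "-0.01 0.004 0.038 0 0 0 1"

```text
time: 15.4
eef_pos: [0.6725, -0.1307, -0.0142]
orientation: [0.642, 0.766, -0.0, -0.0]
wrist_force: [0.2, 0.0, -2.6]
opening: 0.0222
grasp_force: 40.0
```

```bash
python3 -c "
from crop import *
from fit import *
plan((.6725,-.130,.017-.033,100))
p=env.get_image('side')
for n in('impeller','dish'):
  for t in env.trace(p,n):
    ys,xs=np.nonzero(t['pixels']);print(n,t['conf'],len(xs),xs.mean(),ys.mean(),xs.min(),xs.max(),ys.min(),ys.max())
for z in(.004,.008,.012):print(proj(p,[.6725,-.13,z]))
r=render(p,'impeller',.6725,-.13,0,.006)>.5;ys,xs=np.nonzero(r);print('model imp z6',xs.min(),xs.max(),ys.min(),ys.max())
r=render(p,'dish',.6725,-.13,0)>.5;ys,xs=np.nonzero(r);print('model dish',xs.min(),xs.max(),ys.min(),ys.max())
"
```

```text
t 15.4 tcp [ 0.6725 -0.1307 -0.0142] head 100.1 q1,q6 [-0.19  1.2 ] open 0.0222 F 40.0 [ 0.2  0.  -2.6]
(0.6725, -0.13, -0.016, 100) -> [0.0027, 0.0004, 0.0071, -0.0004, -0.0001, 0.0006] H 100 rows 0.0
impeller 0.84 311 408.95819935691316 231.06430868167203 396 420 219 239
impeller 0.83 347 265.2651296829971 147.93659942363112 253 278 137 156
impeller 0.77 260 270.26153846153846 186.20384615384614 260 281 177 194
impeller 0.7 476 237.2941176470588 169.9516806722689 223 252 157 180
[408.15051081 231.84258619]
[408.32605376 230.74219992]
[408.5023248  229.63724959]
model imp z6 396 421 218 240
model dish 391 426 219 245
```

Emit:
jog_arm --pt "0 0 0.002 0 0 0 1" --pt "0 0 0.004 0 0 0 1" --pt "0 0 0.006 0 0 0 1" --pt "0 0 0.008 0 0 0 1" --pt "0 0 0.008 0 0 0 1"

```text
time: 16.18
eef_pos: [0.6728, -0.1307, -0.0159]
orientation: [0.642, 0.766, -0.0, -0.0]
wrist_force: [0.8, 0.6, -2.4]
opening: 0.0226
grasp_force: 40.0
```

Emit:
jog_arm --pt "0 0 0.002 0 0 0 1" --pt "0 0 0.004 0 0 0 1" --pt "0 0 0.006 0 0 0 1" --pt "0 0 0.006 0 0 0 1" --pt "0 0 0.006 0 0 0 1"

```text
time: 16.8
eef_pos: [0.6729, -0.1307, -0.0162]
orientation: [0.642, 0.766, 0.0, 0.0]
wrist_force: [-2.5, 1.1, 6.0]
opening: 0.0227
grasp_force: 40.8
```

Emit:
jog_arm --pt "0 0 0 0 0 0 -1" --pt "0 0 0 0 0 0 -1" --pt "0 0 0 0 0 0 -1" --pt "0 0 -0.15 0 0 0 -1" --pt "0 0 -0.35 0 0 0 -1"

```text
time: 17.42
eef_pos: [0.6713, -0.1304, 0.069]
orientation: [0.642, 0.766, -0.001, -0.002]
wrist_force: [0.3, 0.2, 0.5]
opening: 0.0853
grasp_force: 0.0
```

```bash
python3 -c "
from pl import *
O=.033
plan((.4425,-.0875,.09-O,100),(.4425,-.0875,.003-O,100))"
```

```text
t 17.43 tcp [ 0.6713 -0.1304  0.069 ] head 100.1 q1,q6 [-0.19  1.2 ] open 0.0853 F 0.0 [0.3 0.2 0.5]
(0.4425, -0.0875, 0.056999999999999995, 100) -> [0.3289, -0.8708, 0.0521, -0.0025, -0.0009, 0.0007] H 100 rows 3.7
(0.4425, -0.0875, -0.030000000000000002, 100) -> [0.0, -0.0, 0.348, 0.0, 0.0, 0.0] H 100 rows 1.4
```

Emit:
jog_arm --pt "0.329 -0.871 0.052 0 0 0 -1" --pt "0.329 -0.871 0.052 0 0 0 -1" --pt "0.329 -0.871 0.052 0 0 0 -1" --pt "0.329 -0.871 0.052 0 0 0 -1" --pt "0.329 -0.871 0.052 0 0 0 -1"

```text
time: 18.05
eef_pos: [0.4381, -0.0866, 0.0563]
orientation: [0.642, 0.766, -0.001, -0.003]
wrist_force: [1.1, 0.1, -0.2]
opening: 0.0854
grasp_force: 0.0
```

Emit:
jog_arm --pt "0 0 0.15 0 0 0 -1" --pt "0 0 0.25 0 0 0 -1" --pt "0 0 0.33 0 0 0 -1" --pt "0 0 0.354 0 0 0 -1" --pt "0 0 0.354 0 0 0 -1"

```text
time: 18.68
eef_pos: [0.4448, -0.0879, -0.0314]
orientation: [0.642, 0.766, 0.0, 0.0]
wrist_force: [-0.3, 0.1, 0.3]
opening: 0.0856
grasp_force: 0.0
```

Emit:
jog_arm --pt "0 0 0 0 0 0 1" --pt "0 0 0 0 0 0 1" --pt "0 0 0 0 0 0 1" --pt "0 0 0 0 0 0 1" --pt "0 0 0 0 0 0 1" --force 40

```text
time: 19.3
eef_pos: [0.4446, -0.088, -0.0302]
orientation: [0.643, 0.766, 0.0, 0.001]
wrist_force: [-1.6, 0.2, 7.3]
opening: 0.0499
grasp_force: 40.1
```

```bash
python3 -c "
from pl import *
O=.033
plan((.4425,-.0875,.10-O,100),(.55,.04,.10-O,100),(.6625,.172,.10-O,100),(.6625,.172,.03-O,100))"
```

```text
t 19.3 tcp [ 0.4446 -0.088  -0.0302] head 100.0 q1,q6 [-0.2  1.2] open 0.0499 F 40.1 [-1.6  0.2  7.3]
(0.4425, -0.0875, 0.067, 100) -> [0.003, -0.0075, -0.3887, 0.0009, 0.0005, 0.0004] H 100 rows 1.6
(0.55, 0.04, 0.067, 100) -> [0.4276, 0.512, 0.0, 0.0, 0.0, 0.0] H 100 rows 2.7
(0.6625, 0.172, 0.067, 100) -> [0.4418, 0.5348, 0.0, 0.0, 0.0, 0.0] H 100 rows 2.8
(0.6625, 0.172, -0.0030000000000000027, 100) -> [0.0, -0.0, 0.28, 0.0, 0.0, 0.0] H 100 rows 1.1
```

Emit:
jog_arm --pt "0 0 -0.15 0 0 0 1" --pt "0 0 -0.38 0 0 0 1" --pt "0 0 -0.389 0 0 0 1" --pt "0 0 -0.389 0 0 0 1" --pt "0 0 -0.389 0 0 0 1"

```text
time: 19.92
eef_pos: [0.4424, -0.0874, 0.0645]
orientation: [0.642, 0.766, -0.001, -0.001]
wrist_force: [-0.6, -0.3, -2.0]
opening: 0.0498
grasp_force: 42.6
```

Emit:
jog_arm --pt "0.1 0.12 0 0 0 0 1" --pt "0.25 0.3 0 0 0 0 1" --pt "0.4 0.48 0 0 0 0 1" --pt "0.55 0.66 0 0 0 0 1" --pt "0.65 0.78 0 0 0 0 1"

```text
time: 20.55
eef_pos: [0.6081, 0.1084, 0.0636]
orientation: [0.642, 0.767, -0.001, -0.001]
wrist_force: [1.0, -0.5, -1.8]
opening: 0.0499
grasp_force: 42.6
```

```bash
python3 -c "
from crop import *
O=.033
plan((.6625,.172,.10-O,100),(.6625,.172,.055-O,100))"
```

```text
t 20.55 tcp [0.6081 0.1084 0.0636] head 100.1 q1,q6 [0.18 1.57] open 0.0499 F 42.6 [ 1.  -0.5 -1.8]
(0.6625, 0.172, 0.067, 100) -> [0.2121, 0.2589, -0.014, -0.0015, -0.0001, 0.0016] H 100 rows 1.3
(0.6625, 0.172, 0.022, 100) -> [0.0, -0.0, 0.18, 0.0, 0.0, 0.0] H 100 rows 0.7
```

Emit:
jog_arm --pt "0.1 0.12 -0.01 0 0 0 1" --pt "0.212 0.259 -0.014 0 0 0 1" --pt "0.212 0.259 0.08 0 0 0 1" --pt "0.212 0.259 0.166 0 0 0 1" --pt "0.212 0.259 0.166 0 0 0 1"

```text
time: 21.18
eef_pos: [0.6586, 0.169, 0.0199]
orientation: [0.642, 0.766, -0.003, -0.002]
wrist_force: [-0.2, 0.7, -2.1]
opening: 0.0496
grasp_force: 42.6
```

```bash
python3 -c "
from crop import *
from fit import *
O=.033
plan((.6625,.172,.0124-O,100))
t=env.get_obs()['eef_pos']
crop(0,[.6625,.172,.04],65,'b1.png',6)
p=env.get_image('side')
for n,z in(('bearing',t[2]+O-.003),('stub',0)):
  for q in env.trace(p,n):
    ys,xs=np.nonzero(q['pixels']);print(n,q['conf'],len(xs),xs.min(),xs.max(),ys.min(),ys.max())
    if abs(xs.mean()-proj(p,[.6625,.172,.03])[0])<15: print(fit([(p,q['pixels'])],n,(.6625,.172),True,z))
"
```

```text
t 21.18 tcp [0.6586 0.169  0.0199] head 100.1 q1,q6 [0.25 1.65] open 0.0496 F 42.6 [-0.2  0.7 -2.1]
(0.6625, 0.172, -0.0206, 100) -> [0.009, 0.0188, 0.162, -0.0054, 0.0004, 0.0008] H 100 rows 0.7
top 221 87
side 341 132
bearing 0.69 131 369 381 154 165
(array([ 0.66575462,  0.17549951, -0.0482494 ]), np.float64(0.19335046410560608))
stub 0.48 216 363 383 167 180
(array([ 0.66223889,  0.17250417, -0.0717167 ]), np.float64(0.053989384323358536))
```

View pics/b1.png

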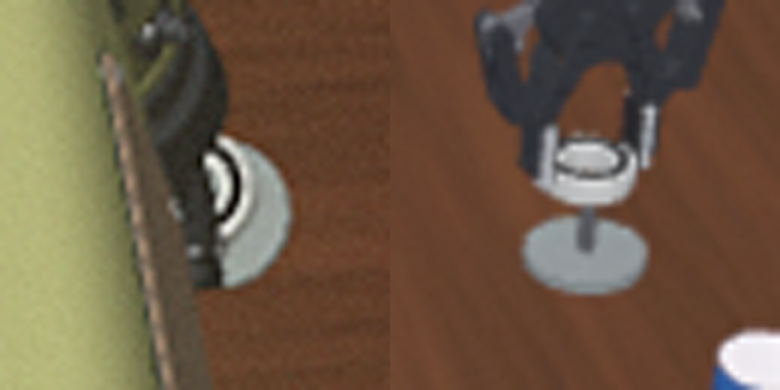

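The side crop shows the bearing centred over the post at column 588, with the post at 587. I'll lower it.

Emit:
jog_arm --pt "0.009 0.015 0 0 0 0 1" --pt "0.009 0.015 0.04 0 0 0 1" --pt "0.009 0.015 0.08 0 0 0 1" --pt "0.009 0.015 0.12 0 0 0 1" --pt "0.009 0.015 0.14 0 0 0 1"

```text
time: 22.05
eef_pos: [0.6644, 0.1724, -0.0121]
orientation: [0.642, 0.766, -0.001, -0.001]
wrist_force: [-0.4, -0.1, -1.0]
opening: 0.0498
grasp_force: 42.6
```

Emit:
jog_arm --pt "0 0 0.003 0 0 0 1" --pt "0 0 0.006 0 0 0 1" --pt "0 0 0.009 0 0 0 1" --pt "0 0 0.012 0 0 0 1" --pt "0 0 0.012 0 0 0 1"

```text
time: 22.68
eef_pos: [0.6655, 0.1727, -0.0135]
orientation: [0.642, 0.766, 0.0, 0.0]
wrist_force: [0.1, -0.2, -1.4]
opening: 0.0498
grasp_force: 42.6
```

Emit:
jog_arm --pt "0.002 -0.012 0.008 0 0 0 1" --pt "0.002 -0.012 0.016 0 0 0 1" --pt "0.002 -0.012 0.024 0 0 0 1" --pt "0.002 -0.012 0.028 0 0 0 1" --pt "0.002 -0.012 0.028 0 0 0 1"

```text
time: 23.3
eef_pos: [0.6624, 0.1726, -0.0208]
orientation: [0.642, 0.766, -0.0, -0.0]
wrist_force: [-0.6, -0.5, -1.0]
opening: 0.0496
grasp_force: 42.6
```

Emit:
jog_arm --pt "0 0 0.002 0 0 0 1" --pt "0 0 0.004 0 0 0 1" --pt "0 0 0.006 0 0 0 1" --pt "0 0 0.006 0 0 0 1" --pt "0 0 0.006 0 0 0 1"

```text
time: 23.92
eef_pos: [0.6625, 0.1726, -0.022]
orientation: [0.642, 0.766, 0.0, 0.0]
wrist_force: [-0.6, -1.2, -0.0]
opening: 0.0495
grasp_force: 42.7
```

Emit:
jog_arm --pt "0 0 0.003 0 0 0 1" --pt "0 0 0.005 0 0 0 1" --pt "0 0 0.005 0 0 0 1" --pt "0 0 0.005 0 0 0 1" --pt "0 0 0.005 0 0 0 1"

```text
time: 24.55
eef_pos: [0.6626, 0.1726, -0.022]
orientation: [0.642, 0.766, 0.0, 0.0]
wrist_force: [-3.2, -0.9, 5.9]
opening: 0.0492
grasp_force: 43.3
```

Emit:
jog_arm --pt "0 0 0 0 0 0 -1" --pt "0 0 0 0 0 0 -1" --pt "0 0 0 0 0 0 -1" --pt "0 0 -0.15 0 0 0 -1" --pt "0 0 -0.35 0 0 0 -1"

```text
time: 25.18
eef_pos: [0.6608, 0.1722, 0.063]
orientation: [0.642, 0.766, -0.002, -0.001]
wrist_force: [0.3, 0.3, -0.2]
opening: 0.0854
grasp_force: 0.0
```

```bash
python3 -c "
from crop import *
from fit import *
O=.033
p=env.get_image('side')
for n,z,g in(('bearing',.008,(.6625,.172)),('impeller',.004,(.6725,-.13)),('small_bolt',0,(.453,.109))):
  for q in env.trace(p,n):
    ys,xs=np.nonzero(q['pixels'])
    if abs(xs.mean()-proj(p,[*g,.02])[0])<10 and abs(ys.mean()-proj(p,[*g,.02])[1])<10: print(n,fit([(p,q['pixels'])],n,g,n!='small_bolt',z))
h=np.degrees(1.0134)
plan((.453,.109,.08-O,h),(.453,.109,.002-O,h))
"
```

```text
bearing (array([0.66228175, 0.17388573, 0.0149579 ]), np.float64(0.10295835137367249))
impeller (array([ 0.67233009, -0.12997069, -0.04969885]), np.float64(0.04358252137899399))
small_bolt (array([0.45125365, 0.10882765, 1.01079906]), np.float64(0.11939047276973724))
t 25.38 tcp [0.6636 0.173  0.0655] head 100.1 q1,q6 [0.25 1.65] open 0.0853 F 0.0 [-0.1  0.1  0. ]
(0.453, 0.109, 0.047, np.float64(58.06354295855763)) -> [-0.1048, -0.8746, 0.0712, 0.0019, -0.0009, 0.4666] H 58.1 rows 3.9
(0.453, 0.109, -0.031, np.float64(58.06354295855763)) -> [0.0, -0.0, 0.312, 0.0, 0.0, 0.0] H 58.1 rows 1.2
```

Emit:
jog_arm --pt "-0.105 -0.875 0.071 0 0 0.467 -1" --pt "-0.105 -0.875 0.071 0 0 0.467 -1" --pt "-0.105 -0.875 0.071 0 0 0.467 -1" --pt "-0.105 -0.875 0.071 0 0 0.467 -1" --pt "-0.105 -0.875 0.071 0 0 0.467 -1"

```text
time: 26.0
eef_pos: [0.4458, 0.1071, 0.0444]
orientation: [0.875, 0.485, -0.004, -0.001]
wrist_force: [-0.1, 1.0, 0.5]
opening: 0.0854
grasp_force: 0.0
```

Emit:
jog_arm --pt "0 0 0.12 0 0 0 -1" --pt "0 0 0.22 0 0 0 -1" --pt "0 0 0.29 0 0 0 -1" --pt "0 0 0.312 0 0 0 -1" --pt "0 0 0.312 0 0 0 -1"

```text
time: 26.62
eef_pos: [0.4518, 0.1087, -0.0321]
orientation: [0.874, 0.485, -0.0, -0.0]
wrist_force: [0.2, -0.0, -0.2]
opening: 0.0852
grasp_force: 0.0
```

Emit:
jog_arm --pt "0 0 0 0 0 0 1" --pt "0 0 0 0 0 0 1" --pt "0 0 0 0 0 0 1" --pt "0 0 0 0 0 0 1" --pt "0 0 0 0 0 0 1" --force 50

```text
time: 27.25
eef_pos: [0.4519, 0.1086, -0.0312]
orientation: [0.875, 0.485, 0.0, 0.0]
wrist_force: [-1.3, -0.4, 3.8]
opening: 0.0097
grasp_force: 48.8
```

```bash
python3 -c "
from pl import *
O=.033
plan((.453,.109,.09-O,58),(.47,.20,.09-O,108),(.50,.33,.09-O,158),(.523,.415,.09-O,167.6),(.523,.415,.04-O,167.6))
"
```

```text
t 27.25 tcp [ 0.4519  0.1086 -0.0312] head 58.0 q1,q6 [0.24 2.36] open 0.0097 F 48.8 [-1.3 -0.4  3.8]
(0.453, 0.109, 0.056999999999999995, 58) -> [0.0039, 0.0031, -0.353, 0.0003, -0.0003, 0.0003] H 58 rows 1.4
(0.47, 0.2, 0.056999999999999995, 108) -> [0.3447, -0.1352, -0.0, 0.0, 0.0, -0.5556] H 108 rows 4.7
(0.5, 0.33, 0.056999999999999995, 158) -> [0.4575, 0.2748, 0.0, -0.0, 0.0, -0.5556] H 158 rows 4.7
(0.523, 0.415, 0.056999999999999995, 167.6) -> [0.0421, 0.3497, 0.0, 0.0, 0.0, -0.1067] H 167.6 rows 1.4
(0.523, 0.415, 0.006999999999999999, 167.6) -> [0.0, -0.0, 0.2, 0.0, 0.0, 0.0] H 167.6 rows 0.8
```

Emit:
jog_arm --pt "0 0 -0.15 0 0 0 1" --pt "0 0 -0.353 0 0 0 1" --pt "0 0 -0.353 0 0 0 1" --pt "0 0 -0.353 0 0 0 1" --pt "0 0 -0.353 0 0 0 1"

```text
time: 27.88
eef_pos: [0.4499, 0.1082, 0.055]
orientation: [0.875, 0.485, -0.002, -0.0]
wrist_force: [0.0, 0.0, -2.2]
opening: 0.0099
grasp_force: 49.2
```

Emit:
jog_arm --pt "0.07 -0.027 0 0 0 -0.11 1" --pt "0.14 -0.054 0 0 0 -0.22 1" --pt "0.21 -0.08 0 0 0 -0.33 1" --pt "0.28 -0.108 0 0 0 -0.44 1" --pt "0.345 -0.135 0 0 0 -0.556 1"

```text
time: 28.5
eef_pos: [0.4675, 0.1997, 0.0549]
orientation: [0.585, 0.811, -0.001, -0.001]
wrist_force: [0.2, 0.7, -0.7]
opening: 0.0097
grasp_force: 49.2
```

Emit:
jog_arm --pt "0.09 0.055 0 0 0 -0.11 1" --pt "0.18 0.11 0 0 0 -0.22 1" --pt "0.27 0.165 0 0 0 -0.33 1" --pt "0.36 0.22 0 0 0 -0.44 1" --pt "0.457 0.275 0 0 0 -0.556 1"

```text
time: 29.12
eef_pos: [0.4976, 0.3295, 0.0546]
orientation: [0.187, 0.982, -0.001, -0.001]
wrist_force: [0.1, -0.0, -1.2]
opening: 0.0101
grasp_force: 49.2
```

```bash
python3 -c "
from pl import *
O=.033
plan((.523,.415,.09-O,167.6),(.523,.415,.05-O,167.6))
"
```

```text
t 29.12 tcp [0.4976 0.3295 0.0546] head 158.4 q1,q6 [0.59 0.96] open 0.0101 F 49.2 [ 0.1 -0.  -1.2]
(0.523, 0.415, 0.056999999999999995, 167.6) -> [0.031, 0.3553, -0.0108, -0.0018, -0.0014, -0.1018] H 167.6 rows 1.4
(0.523, 0.415, 0.017, 167.6) -> [0.0, -0.0, 0.16, 0.0, 0.0, 0.0] H 167.6 rows 0.6
```

Emit:
jog_arm --pt "0.03 0.355 0 0 0 -0.102 1" --pt "0.03 0.355 0 0 0 -0.102 1" --pt "0.03 0.355 0 0 0 -0.102 1" --pt "0.03 0.355 0.08 0 0 -0.102 1" --pt "0.03 0.355 0.135 0 0 -0.102 1"

```text
time: 29.75
eef_pos: [0.5232, 0.4126, 0.0207]
orientation: [0.111, 0.994, -0.002, -0.001]
wrist_force: [0.2, -0.6, -1.0]
opening: 0.0096
grasp_force: 49.3
```

```bash
python3 -c "
from crop import *
O=.033
plan((.523,.415,.03-O,167.6))
crop(0,[.523,.415,.04],56,'g1.png',7)
plan((.523,.415,.03-O,167.6))
"
```

```text
t 29.75 tcp [0.5232 0.4126 0.0207] head 167.2 q1,q6 [0.67 0.89] open 0.0096 F 49.3 [ 0.2 -0.6 -1. ]
(0.523, 0.415, -0.0030000000000000027, 167.6) -> [0.0026, 0.0097, 0.0949, -0.0022, -0.0015, -0.0039] H 167.6 rows 0.4
top 132 144
side 290 106
t 29.85 tcp [0.5225 0.4121 0.02  ] head 167.2 q1,q6 [0.67 0.89] open 0.0098 F 49.3 [-0.3 -0.5 -1.4]
(0.523, 0.415, -0.0030000000000000027, 167.6) -> [0.0002, 0.0123, 0.092, -0.0032, -0.0024, -0.004] H 167.6 rows 0.4
```

View pics/g1.png

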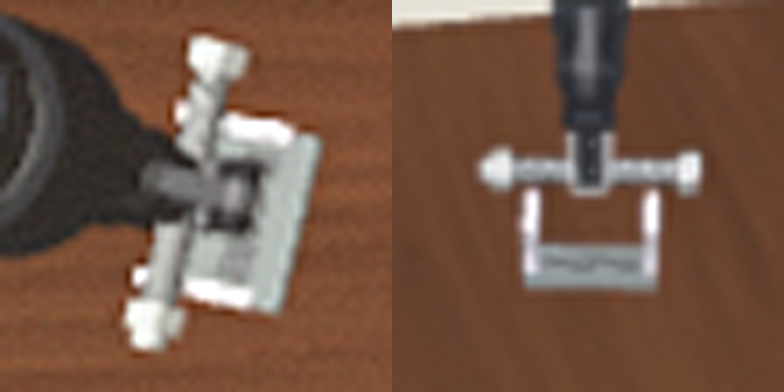

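The top and side crops show the bolt parallel to the small gauge and centred over it: side column 590, gauge 591. I'll lower it into the notches.

Emit:
jog_arm --pt "0 0.012 0.02 0 0 -0.004 1" --pt "0 0.012 0.04 0 0 -0.004 1" --pt "0 0.012 0.065 0 0 -0.004 1" --pt "0 0.012 0.09 0 0 -0.004 1" --pt "0 0.012 0.105 0 0 -0.004 1"

```text
time: 30.48
eef_pos: [0.5251, 0.4174, -0.0039]
orientation: [0.108, 0.994, -0.0, -0.0]
wrist_force: [-0.4, -1.1, 1.5]
opening: 0.0098
grasp_force: 49.5
```

Emit:
jog_arm --pt "0 0 0.003 0 0 0 1" --pt "0 0 0.006 0 0 0 1" --pt "0 0 0.009 0 0 0 1" --pt "0 0 0.009 0 0 0 1" --pt "0 0 0.009 0 0 0 1"

```text
time: 31.1
eef_pos: [0.5252, 0.417, -0.0052]
orientation: [0.108, 0.994, -0.0, -0.0]
wrist_force: [-2.0, -5.3, 6.3]
opening: 0.0097
grasp_force: 50.0
```

Emit:
jog_arm --pt "0 -0.012 0 0 0 0 1" --pt "0 -0.016 0.004 0 0 0 1" --pt "0 -0.016 0.008 0 0 0 1" --pt "0 -0.016 0.012 0 0 0 1" --pt "0 -0.016 0.012 0 0 0 1"

```text
time: 31.72
eef_pos: [0.5245, 0.4138, -0.0089]
orientation: [0.108, 0.994, -0.0, -0.0]
wrist_force: [-0.5, -0.6, -0.6]
opening: 0.0101
grasp_force: 49.3
```

Emit:
jog_arm --pt "0 0 0.003 0 0 0 1" --pt "0 0 0.006 0 0 0 1" --pt "0 0 0.009 0 0 0 1" --pt "0 0 0.009 0 0 0 1" --pt "0 0 0.009 0 0 0 1"

```text
time: 32.35
eef_pos: [0.5247, 0.4137, -0.0103]
orientation: [0.108, 0.994, 0.0, 0.0]
wrist_force: [-1.2, -1.4, 4.7]
opening: 0.0101
grasp_force: 49.8
```

Emit:
jog_arm --pt "0 0 0 0 0 0 -1" --pt "0 0 0 0 0 0 -1" --pt "0 0 0 0 0 0 -1" --pt "0 0 -0.15 0 0 0 -1" --pt "0 0 -0.3 0 0 0 -1"

```text
time: 32.98
eef_pos: [0.524, 0.4134, 0.0641]
orientation: [0.108, 0.994, -0.001, -0.001]
wrist_force: [0.4, -0.4, -0.6]
opening: 0.085
grasp_force: 0.0
```

```bash
python3 -c "
from crop import *
from fit import *
O=.033
p=env.get_image('side')
for n,z,g in(('small_bolt',.021,(.5235,.4145)),('big_bolt',0,(.349,-.304))):
  for q in env.trace(p,n):
    ys,xs=np.nonzero(q['pixels'])
    if abs(xs.mean()-proj(p,[*g,.02])[0])<15 and abs(ys.mean()-proj(p,[*g,.02])[1])<10: print(n,fit([(p,q['pixels'])],n,g,False,z))
H=153.5
plan((.48,.18,.12-O,H),(.43,-.06,.12-O,H),(.349,-.304,.10-O,H),(.349,-.304,.002-O,H))
"
```

```text
big_bolt (array([ 0.34828452, -0.30460384,  2.66539993]), np.float64(0.021091509610414505))
t 33.12 tcp [0.5264 0.4153 0.0667] head 167.7 q1,q6 [0.67 0.88] open 0.0856 F 0.0 [-0.2 -0.1 -1.2]
(0.48, 0.18, 0.087, 153.5) -> [-0.0203, -0.9586, -0.0853, 0.003, 0.0019, 0.1572] H 153.5 rows 3.9
(0.43, -0.06, 0.087, 153.5) -> [-0.2494, -0.9484, -0.0, 0.0, 0.0, 0.0] H 153.5 rows 3.9
(0.349, -0.304, 0.067, 153.5) -> [-0.1455, -1.018, 0.08, 0.0, 0.0, 0.0] H 153.5 rows 4.1
(0.349, -0.304, -0.031, 153.5) -> [-0.0, -0.0, 0.392, 0.0, 0.0, 0.0] H 153.5 rows 1.6
```

Emit:
jog_arm --pt "-0.02 -0.959 -0.085 0 0 0.157 -1" --pt "-0.02 -0.959 -0.085 0 0 0.157 -1" --pt "-0.02 -0.959 -0.085 0 0 0.157 -1" --pt "-0.02 -0.959 -0.085 0 0 0.157 -1" --pt "-0.02 -0.959 -0.085 0 0 0.157 -1"

```text
time: 33.75
eef_pos: [0.4755, 0.1748, 0.0844]
orientation: [0.231, 0.973, -0.001, -0.002]
wrist_force: [0.1, 0.8, 0.7]
opening: 0.0854
grasp_force: 0.0
```

Emit:
jog_arm --pt "-0.249 -0.948 0 0 0 0 -1" --pt "-0.249 -0.948 0 0 0 0 -1" --pt "-0.249 -0.948 0 0 0 0 -1" --pt "-0.249 -0.948 0 0 0 0 -1" --pt "-0.249 -0.948 0 0 0 0 -1"

```text
time: 34.38
eef_pos: [0.4273, -0.0639, 0.0846]
orientation: [0.232, 0.973, -0.0, -0.001]
wrist_force: [-0.2, 0.6, 0.9]
opening: 0.0854
grasp_force: 0.0
```

Emit:
jog_arm --pt "-0.145 -1 0.08 0 0 0 -1" --pt "-0.145 -1 0.08 0 0 0 -1" --pt "-0.145 -1 0.08 0 0 0 -1" --pt "-0.145 -1 0.08 0 0 0 -1" --pt "-0.145 -1 0.08 0 0 0 -1"

```text
time: 35.0
eef_pos: [0.3495, -0.304, 0.0646]
orientation: [0.231, 0.973, -0.0, 0.0]
wrist_force: [0.1, 0.6, 0.4]
opening: 0.0854
grasp_force: 0.0
```

```bash
python3 -c "
from pl import *
O=.033
plan((.349,-.304,.002-O,153.3))
"
```

```text
t 35.0 tcp [ 0.3495 -0.304   0.0646] head 153.3 q1,q6 [-0.72 -0.25] open 0.0854 F 0.0 [0.1 0.6 0.4]
(0.349, -0.304, -0.031, 153.3) -> [0.002, -0.0009, 0.3823, -0.0001, 0.0004, -0.0004] H 153.3 rows 1.5
```

Emit:
jog_arm --pt "0 0 0.15 0 0 0 -1" --pt "0 0 0.27 0 0 0 -1" --pt "0 0 0.35 0 0 0 -1" --pt "0 0 0.382 0 0 0 -1" --pt "0 0 0.382 0 0 0 -1"

```text
time: 35.62
eef_pos: [0.3496, -0.3, -0.0305]
orientation: [0.228, 0.974, 0.0, -0.0]
wrist_force: [-0.9, -0.3, -0.1]
opening: 0.0853
grasp_force: 0.0
```

Emit:
jog_arm --pt "0 0 0 0 0 0 1" --pt "0 0 0 0 0 0 1" --pt "0 0 0 0 0 0 1" --pt "0 0 0 0 0 0 1" --pt "0 0 0 0 0 0 1" --force 80

```text
time: 36.25
eef_pos: [0.3493, -0.3024, -0.0293]
orientation: [0.229, 0.973, -0.001, 0.0]
wrist_force: [-1.8, -0.6, 5.2]
opening: 0.0174
grasp_force: 78.0
```

```bash
python3 -c "
from pl import *
O=.033
plan((.349,-.304,.10-O,153.3),(.43,-.36,.11-O,113),(.5147,-.4243,.11-O,82.8),(.5147,-.4243,.05-O,82.8))
"
```

```text
t 36.25 tcp [ 0.3493 -0.3024 -0.0293] head 153.5 q1,q6 [-0.71 -0.25] open 0.0174 F 78.0 [-1.8 -0.6  5.2]
(0.349, -0.304, 0.067, 153.3) -> [-0.0024, -0.0067, -0.3851, -0.001, 0.0008, 0.002] H 153.3 rows 1.5
(0.43, -0.36, 0.077, 113) -> [-0.3901, -0.0545, -0.04, -0.0, -0.0, 0.4478] H 113 rows 3.8
(0.5147, -0.4243, 0.077, 82.8) -> [-0.3691, 0.2114, 0.0, 0.0, -0.0, 0.3356] H 82.8 rows 2.8
(0.5147, -0.4243, 0.017, 82.8) -> [0.0, -0.0, 0.24, 0.0, 0.0, 0.0] H 82.8 rows 1.0
```

Emit:
jog_arm --pt "0 0 -0.15 0 0 0 1" --pt "0 0 -0.385 0 0 0 1" --pt "0 0 -0.385 0 0 0 1" --pt "0 0 -0.385 0 0 0 1" --pt "0 0 -0.385 0 0 0 1"

```text
time: 36.88
eef_pos: [0.3474, -0.2999, 0.0642]
orientation: [0.229, 0.973, 0.001, -0.002]
wrist_force: [0.2, 1.1, -2.9]
opening: 0.0174
grasp_force: 79.6
```

Emit:
jog_arm --pt "-0.08 -0.01 -0.01 0 0 0.09 1" --pt "-0.16 -0.02 -0.02 0 0 0.18 1" --pt "-0.24 -0.03 -0.03 0 0 0.27 1" --pt "-0.32 -0.045 -0.04 0 0 0.36 1" --pt "-0.39 -0.055 -0.04 0 0 0.448 1"

```text
time: 37.5
eef_pos: [0.4298, -0.3567, 0.0741]
orientation: [0.552, 0.834, 0.0, -0.002]
wrist_force: [-0.0, 0.2, -3.7]
opening: 0.0171
grasp_force: 79.4
```

```bash
python3 -c "
from pl import *
O=.033
plan((.5147,-.4243,.11-O,82.8),(.5147,-.4243,.045-O,82.8))
"
```

```text
t 37.5 tcp [ 0.4298 -0.3567  0.0741] head 112.9 q1,q6 [-0.69  0.48] open 0.0171 F 79.4 [-0.   0.2 -3.7]
(0.5147, -0.4243, 0.077, 82.8) -> [-0.3812, 0.2074, -0.0132, -0.0015, -0.0017, 0.3348] H 82.8 rows 2.8
(0.5147, -0.4243, 0.011999999999999997, 82.8) -> [0.0, -0.0, 0.26, 0.0, 0.0, 0.0] H 82.8 rows 1.0
```

Emit:
jog_arm --pt "-0.13 0.07 -0.013 0 0 0.11 1" --pt "-0.26 0.14 -0.013 0 0 0.22 1" --pt "-0.381 0.207 -0.013 0 0 0.335 1" --pt "-0.381 0.207 0.1 0 0 0.335 1" --pt "-0.381 0.207 0.205 0 0 0.335 1"

```text
time: 38.12
eef_pos: [0.5144, -0.4235, 0.0213]
orientation: [0.749, 0.663, -0.0, -0.002]
wrist_force: [-0.3, -0.6, -3.2]
opening: 0.0171
grasp_force: 79.6
```

```bash
python3 -c "
from crop import *
O=.033
crop(0,[.5147,-.4243,.04],76,'g2.png',5)
plan((.5147,-.4243,.034-.0443+.004,82.8))
"
```

```text
top 445 134
side 350 281
t 38.23 tcp [ 0.5114 -0.4211  0.0187] head 83.0 q1,q6 [-0.69  1.  ] open 0.0173 F 79.4 [-0.8  0.3 -4.2]
(0.5147, -0.4243, -0.006299999999999997, 82.8) -> [-0.0119, 0.0157, 0.0996, -0.0063, -0.004, 0.0027] H 82.8 rows 0.4
```

View pics/g2.png

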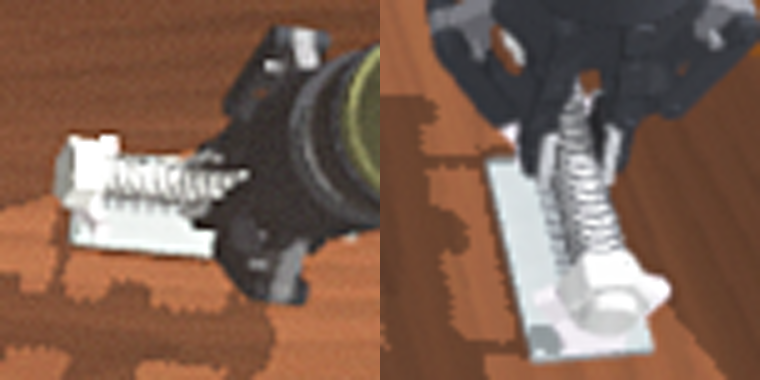

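The crops show the big bolt parallel to its gauge and above both plates, with the head at (610,300) just past the near plate. I'll lower it.

Emit:
jog_arm --pt "-0.006 0.006 0.02 0 0 0.002 1" --pt "-0.006 0.006 0.04 0 0 0.002 1" --pt "-0.006 0.006 0.06 0 0 0.002 1" --pt "-0.006 0.006 0.075 0 0 0.002 1" --pt "-0.006 0.006 0.075 0 0 0.002 1"

```text
time: 38.85
eef_pos: [0.5164, -0.4258, 0.006]
orientation: [0.75, 0.662, -0.0, -0.0]
wrist_force: [0.5, 0.6, -3.8]
opening: 0.0173
grasp_force: 79.4
```

```bash
python3 -c "
from crop import *
plan((.5147,-.4243,.034-.0443,82.8))
"
```

```text
t 38.85 tcp [ 0.5164 -0.4258  0.006 ] head 82.9 q1,q6 [-0.69  1.01] open 0.0173 F 79.4 [ 0.5  0.6 -3.8]
(0.5147, -0.4243, -0.010299999999999997, 82.8) -> [0.0052, -0.0075, 0.065, -0.0002, -0.0001, 0.0007] H 82.8 rows 0.3
```

Emit:
jog_arm --pt "0.005 -0.007 0.01 0 0 0 1" --pt "0.005 -0.007 0.02 0 0 0 1" --pt "0.005 -0.007 0.03 0 0 0 1" --pt "0.005 -0.007 0.04 0 0 0 1" --pt "0.005 -0.007 0.045 0 0 0 1"

```text
time: 39.48
eef_pos: [0.515, -0.4245, -0.0054]
orientation: [0.75, 0.662, -0.0, -0.0]
wrist_force: [0.6, -0.4, -3.9]
opening: 0.017
grasp_force: 79.4
```

Emit:
jog_arm --pt "0 0 0.004 0 0 0 1" --pt "0 0 0.008 0 0 0 1" --pt "0 0 0.012 0 0 0 1" --pt "0 0 0.015 0 0 0 1" --pt "0 0 0.015 0 0 0 1"

```text
time: 40.1
eef_pos: [0.515, -0.4245, -0.009]
orientation: [0.75, 0.662, -0.0, -0.0]
wrist_force: [-0.3, -0.6, -3.1]
opening: 0.0172
grasp_force: 79.4
```

Emit:
jog_arm --pt "0 0 0.003 0 0 0 1" --pt "0 0 0.005 0 0 0 1" --pt "0 0 0.007 0 0 0 1" --pt "0 0 0.007 0 0 0 1" --pt "0 0 0.007 0 0 0 1"

```text
time: 40.72
eef_pos: [0.5149, -0.4245, -0.0102]
orientation: [0.75, 0.662, -0.0, 0.0]
wrist_force: [-3.3, 0.7, 2.5]
opening: 0.0176
grasp_force: 80.0
```

Emit:
jog_arm --pt "0 0 0 0 0 0 -1" --pt "0 0 0 0 0 0 -1" --pt "0 0 0 0 0 0 -1" --pt "0 0 -0.15 0 0 0 -1" --pt "0 0 -0.4 0 0 0 -1"

```text
time: 41.35
eef_pos: [0.5134, -0.4231, 0.0876]
orientation: [0.75, 0.662, -0.0, -0.003]
wrist_force: [1.6, 0.0, 0.4]
opening: 0.0852
grasp_force: 0.0
```

Emit:
jog_arm --pt "0 -0.2 -0.4 0 0 0 -1" --pt "0 -0.4 -0.4 0 0 0 -1" --pt "0 -0.6 -0.4 0 0 0 -1" --pt "0 -0.7 -0.4 0 0 0 -1" --pt "0 -0.7 -0.4 0 0 0 -1"

```text
time: 41.98
eef_pos: [0.3395, -0.4025, 0.1903]
orientation: [0.751, 0.661, -0.0, 0.0]
wrist_force: [0.2, -0.4, 0.4]
opening: 0.0853
grasp_force: 0.0
```

```bash
python3 -c "
from crop import *
from fit import *
P=[env.get_image(c) for c in('top','side')]
save(P[0],'tf.png')
rows=[]
for X in([.5147,-.4243,.02],[.5235,.4145,.02],[.6625,.172,.02],[.6725,-.13,.02]):
  r=[]
  for p in P:
    x,y=[int(i)-25 for i in proj(p,X)]
    r.append(cv2.resize(p['image'][y:y+50,x:x+50],(190,190),interpolation=cv2.INTER_CUBIC)[:,:,::-1])
  rows.append(np.vstack(r))
cv2.imwrite('pics/fin.png',np.hstack(rows))
for n,z,g in(('big_bolt',.019,(.5147,-.4243)),('small_bolt',.021,(.5235,.4145)),('bearing',.008,(.6625,.172)),('impeller',.004,(.6725,-.13))):
  for p in P:
   for q in env.trace(p,n):
    ys,xs=np.nonzero(q['pixels'])
    if np.hypot(*(np.array([xs.mean(),ys.mean()])-proj(p,[*g,.02])))<15: print(n,fit([(p,q['pixels'])],n,g,n in('bearing','impeller'),z))
"
```

```text
big_bolt (array([ 0.51513233, -0.42215045,  1.44171771]), np.float64(0.019865144044160843))
big_bolt (array([ 0.5134568 , -0.42362798,  1.45399199]), np.float64(0.012561174109578133))
small_bolt (array([ 0.52609043,  0.41531804, -0.21794953]), np.float64(0.08430894464254379))
small_bolt (array([0.14845385, 3.57019679, 1.57871206]), np.float64(0.4324370324611664))
bearing (array([0.66361527, 0.1737608 , 0.07880925]), np.float64(0.22636479139328003))
impeller (array([ 0.67436501, -0.12776515,  0.00245215]), np.float64(0.04866483062505722))
impeller (array([ 0.67288614, -0.12923925,  0.12307315]), np.float64(0.04091905802488327))
```

View pics/fin.png

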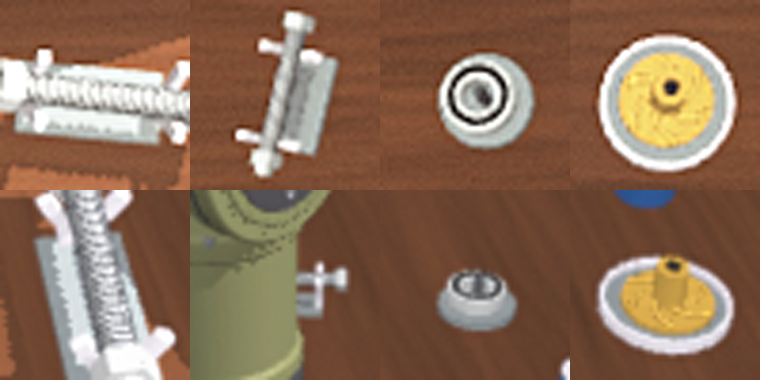

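In both views the two bolts lie in their notches, the bearing is flat around the post, and the impeller is flat in the dish, hub up. The arm is clear and at rest, so I'm handing in.

```bash
python3 -c "
from h import *
print(env.hand_in())"
```

```text
the job is handed in; nothing more can be done
None
```

All four parts are at their stations and the job is handed in at about 42 s of the 112 s allowed; the final pictures show every part seated, but the hand-in returned no verdict.

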